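# Set the index wheel and work the hand press

## Robot

A 7-joint arm with a two-finger parallel gripper is mounted at the origin on the work surface. World frame = base frame: x ahead of the robot, y to its left, z up, the work surface at z = 0. Lengths are in m, angles in rad, forces in N, time in s.
With the tool pointing down it reaches from about 0.375 to 0.925 m from the base axis. Payload 3.1 kg.
Tool frame: the origin (TCP) lies at the very end of the fingers, on their centre line; the grasp point (between the pads) lies 19 mm behind it (grasp_offset is the distance from the TCP to the grasp point, in m); z points along the fingers, y is the line along which they close (so a half turn about z gives the same grasp; the last joint's range is limited). The gripper opens to 85 mm and grips with 20 to 120 N. Pads are 22 mm wide; open, the fingers measure 114 mm over their backs; the gripper's body (76 mm by 85 mm) begins 54 mm behind the grasp point. The pads swing forward as they close: fully open they stand 13 mm farther back than shut.
Start: joints at [1.157, 0.383, 0.044, 1.598, -0.018, 1.161, -0.05], TCP at [0.202, -0.618, 0.231] pointing down, gripper open.
Joint ranges: [-2.61, 2.61], [-0.41, 2.15], [-1.48, 1.57], [0, 2.5], [-1.57, 4.71], [0.05, 1.97], [-2.85, 2.85]. Speed limits (rad/s): [2.79, 2.79, 3.14, 3.14, 3.14, 3.14, 3.14].

## Interface

Orientations are given as [roll, pitch, yaw] about the fixed x, y, z axes, in that order (R = Rz(yaw) Ry(pitch) Rx(roll)).
In Python, from bench import * gives the robot as it stands.
- The arm moves only by the shell command python3 -m inch 'ROWS' [FORCE]. ROWS is JSON, a list of rows, each an object with "travel": the shift along the tool's x, y, z as a fraction of full scale, a list of three; "delta_rot": the turn, a rotation vector about the tool's x, y, z as a fraction of full scale, a list of three; "jaw": the opening, from 0 (shut) to 1 (fully open). In form: [{"travel": [tx, ty, tz], "delta_rot": [rx, ry, rz], "jaw": jaw}, ...]. A call has 1 to 20 rows; each row is the pose to reach, as a shift and turn from the pose commanded when the call began, along the tool's axes at that moment, turning the shorter way round; what a row does not reach only later rows make up. Full scale, the value 1, is 400 mm for a shift and pi rad for a turn. A row lasts 1/10 s, in which the tool goes at most 50 mm and 8.59 degrees, less where a joint would pass 70% of its speed; a pose out of reach is approached as far as the arm can. A call with a number of a shift or a turn outside -1 to 1 is refused whole. A call with a gripper value outside its range is refused whole. The fingers move at their own pace and stop on an object; FORCE is the grip in N (left out, the last holds). Time passes only in rows, so rows that repeat a pose let the fingers close. It gives the time, the measured TCP pose, the force, the opening and the grip force at its end, in the units of the state.
- read_state(): the state, without advancing time (a new reading comes with each control period).
- capture(name): name is "scene" or "top" or "wrist"; returns a dict with "pixels" (480x640x3 uint8, red, green, blue), "fx", "fy", "cx", "cy" (pixels), "R" (3x3) and "t" (3): a world point X has camera coordinates R X + t. Camera axes: x right, y down, z forward; pixel columns grow to the right and rows downward; lengths in m; the calibration is good to about 2 mm. The wrist camera is an equidistant fisheye: a pixel r from the principal point sees the ray r / f radians off the axis. A picture is of the moment at which its call begins. There is no depth.
- finish_job(): hands the job in; it is judged then, once.
The state is a dict: "time_s": time; "joint_pos": joint angles; "joint_velocities": joint speeds; "tau": joint torques, N m; "eef_pos": TCP position; "ee_rot": TCP orientation; "contact_force": force on the tool from outside, world axes, zero at the start; "ft_torque": the same for the moment, N m; "gripper_width": opening from 0.0 (shut) to 1.0 (fully open); "finger_force": force on a finger pad.
Only numpy, scipy, OpenCV 4.12 (cv2) and the standard library are available. Lean on these libraries where they do the work, as an engineer would, in place of code of your own. Each camera call takes 0.05 s, during which the arm holds its last target. There are 200 camera calls.

## Task

The hand press on the teak stand has a flat, eight-tabbed index wheel that picks the die. With a fingertip at its edge, flick the wheel clockwise (seen from above) one click at a time until the raised bar on its top points at the fixed square index post, without going past it. Only then push the press lever all the way down with the fingertips and let it come back up; nothing is to be grasped, and the cup and the candle holder stay where they are.

Things in the scene. Friction and masses are not known exactly. Their poses are not given: they have to be found in the camera images.
- press: Cast iron press and index wheel fixed on a teak stand 240 (x) x 360 (y) x 40 mm high; origin under the stand's centre, on the table. x: from the lever handle to the column (roughly away from the robot); y: from the press to the wheel. Here, in mm: column at (80, -100), head top z 181, lever fork top z 231, wheel axis at (0, 85), index post at (0, 7).
- wheel_centre (a point): Fixed point on the wheel's vertical axis at its top face, 89 mm above the table; axes as press. Wheel: dark disc, radius 36 mm, 14 mm thick, underside 35 mm above the stand, on a collar of 34 mm radius. Eight equal radial tabs, 6 mm wide and as thick as the disc, reach out to 54 mm radius every 45 deg; at rest one points along +y (the free side) and one at the post.
- bar_tip (a point): Outer end, on the upper edge, of the brass raised bar on the wheel's top face: 46 mm from the wheel's axis, 96 mm above the table. The bar is 8 mm wide and 7 mm high and runs from the hub boss (16 mm across) out to the rim along one of the tabs; it turns with the wheel.
- index_post (a point): Centre of the top of the fixed square brass index post, 16 x 16 mm, 100 mm above the table, 78 mm from the wheel's axis on the press side (along -y of press).
- wheel (a joint): rad; 0: bar at the post; grows clockwise from above. One click = 0.785; starts 1, 2 or 3 clicks short; stop at -2.7. A tab resists with about 1.5 N, then past half a click snaps to the next click and stays. A fingertip beside the disc, inner face 40 to 49 mm from the axis, moved straight along +x on the +y side, leading face from 15 mm before to 45 mm past the axis, gives exactly one click.
- lever (a joint): rad; 0 at rest (up, sprung), 0.5 fully down at its stop. Pivots about press's y axis at (70, -100, 215) mm there; the arm is 150 mm long, points along -x, slopes up by 0.25 rad at rest and down by 0.25 when fully down. Takes about 2 N at the handle to start and 5 to 6 N to hold down.
- lever_grip (a point): Top middle of the lever's dark wooden cross handle (a bar 70 mm long along y of press, 22 mm thick); 263 mm above the table at rest, sinks 74 mm in all, nearly straight down; moves with the lever.
- cup: Loose small stoneware sake cup, 60 mm across, 55 mm high, on the table on the wheel's side of the stand; origin at the centre of its underside. To be left alone.
- candle: Loose brass candle holder, foot 80 mm across, 75 mm high, on the table on the press side of the stand; origin at the centre of its underside. To be left alone.

How it is judged:
On the way, in this order (a step that is already met when the one before it is completed fails the run):
1. the wheel rests with its bar at the index post, lever up (value of joint wheel between -0.12 and 0.12 rad and value of joint lever below 0.1 rad), for 0.3 s.
2. the lever is pushed all the way down (value of joint wheel between -0.12 and 0.12 rad and value of joint lever above 0.42 rad), for 0.1 s.
At the end, for the whole second after the job is handed in: The wheel rests with its bar at the index post (within 0.12 rad), the lever has been down beyond 0.42 rad after that and is back up (below 0.06 rad), and the cup and candle holder stand upright within 20 mm of where they were (value of joint wheel between -0.12 and 0.12 rad and value of joint lever below 0.06 rad and velocity of joint wheel between -0.1 and 0.1 rad/s and distance of each of cup, candle from where it was at the start of the episode below 0.02 m and angle between each of cup, candle's own z axis and vertical below 0.2 rad); the robot touches nothing.
It fails at once if the wheel is turned half a click or more past the index post (value of joint wheel above 0.39 rad).
It fails at once if the lever is pressed while the bar is not at the post (value of joint lever above 0.2 rad and not (value of joint wheel between -0.12 and 0.12 rad)).
It fails at once if the cup is moved, lifted or tipped (distance of cup from where it was at the start of the episode above 0.02 m or angle between cup's own z axis and vertical above 0.2 rad).
It fails at once if the candle is moved, lifted or tipped (distance of candle from where it was at the start of the episode above 0.02 m or angle between candle's own z axis and vertical above 0.2 rad).
It also fails if it takes over 54 s, if anything falls off the work surface, if the arm or the gripper's body presses on something with over 40 N, if the wrist force passes 120 N, or if a joint passes its speed limit or range.

## Working session

There is one attempt and no reset: what is moved stays moved. The work goes in short steps, Python scripts to look and compute and a shell command to move; the robot and the scene stay as the last step left them, time stands still between calls to the robot, and variables do not carry over. Pictures are saved under pics/ and viewed, at most 11 in all, crops included, and the job is handed in when it is done.

```bash
mkdir -p pics
python3 - <<'E'
from bench import *
import cv2,numpy as np
for n in ["scene","top"]:
    c=capture(n); cv2.imwrite(f"pics/{n}0.png",c["pixels"][:,:,::-1])
    print(n,c["fx"],c["fy"],c["cx"],c["cy"],np.array(c["R"]).round(4).tolist(),np.array(c["t"]).round(4).tolist())
s=read_state();print(s)
E
```

```text
scene 555.0722164670736 555.0722164670736 319.78101719654416 244.11767505887664 [[-0.649, 0.7608, 0.0046], [0.4263, 0.3686, -0.8261], [-0.6301, -0.5341, -0.5636]] [0.3348, -0.114, 1.5087]
top 502.2328452336939 502.2328452336939 317.8055071928962 248.8019644096194 [[-0.0172, -0.9999, 0.002], [-0.9823, 0.0165, -0.1864], [0.1864, -0.0052, -0.9825]] [0.0281, 0.5928, 0.9435]
{'time_s': 0.1, 'joint_pos': array([ 1.15719434,  0.38375318,  0.04383814,  1.59943018, -0.01789005,
        1.16118931, -0.04987584]), 'joint_velocities': array([-3.53880097e-04, -2.28621839e-04, -1.47779646e-03, -3.61957019e-03,
        1.33539172e-03,  2.23204746e-04,  1.21479563e-05]), 'tau': array([ 2.83422662e-03, -4.34727144e+01,  1.02955487e+00, -2.50452536e+01,
        1.09078333e-02,  5.48082477e-03,  1.20396953e-05]), 'eef_pos': array([ 0.20160513, -0.61704289,  0.2300067 ]), 'ee_rot': array([-3.13920881e+00,  1.34693576e-04,  3.15908528e-01]), 'contact_force': array([-0.11617296,  0.03454853, -0.71816752]), 'ft_torque': array([-0.0420337 , -0.05243766,  0.03206783]), 'finger_force': 0.0, 'gripper_width': 0.997348316246824}
```

View pics/top0.png

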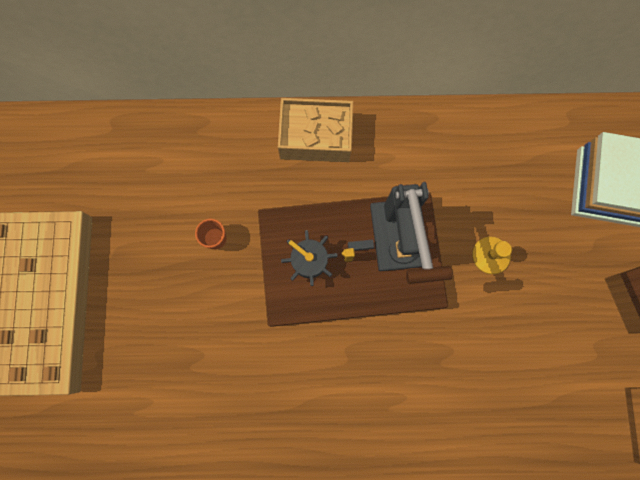

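View pics/scene0.png

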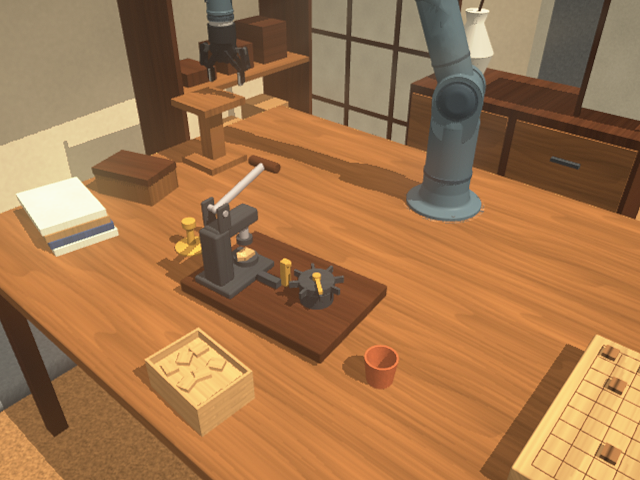

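The top view shows the wheel hub at (309,257), bar tip at (290,242) pointing +x+y, and the post at (348,254), so the bar is 3 clicks short. The cup is at (210,233) and the candle at (492,255). The scene view agrees: lever up with its handle at (264,163).

```bash
cat > h.py <<'E'
import numpy as np,cv2
from bench import *
def cast(c,uv,z):
    R=np.array(c["R"]);t=np.array(c["t"]);o=-R.T@t
    d=R.T@np.array([(uv[0]-c["cx"])/c["fx"],(uv[1]-c["cy"])/c["fy"],1])
    return (o+d*(z-o[2])/d[2])
def blobs(m,amin):
    n,l,s,ce=cv2.connectedComponentsWithStats(m.astype(np.uint8))
    return [(s[i,4],ce[i].round(1).tolist(),s[i,:4].tolist(),l==i) for i in range(1,n) if s[i,4]>amin]
E
python3 - <<'E'
from h import *
c=capture("top");p=c["pixels"];hsv=cv2.cvtColor(p,cv2.COLOR_RGB2HSV)
for a,ce,b,m in blobs(cv2.inRange(hsv,(20,180,120),(32,255,255))>0,15):
    r=cv2.minAreaRect(np.argwhere(m)[:,::-1].astype(np.float32)); print("brass",a,ce,b,r)
# stand: dark
v=p.max(2); m=((v<115)).astype(np.uint8); m[:150]=0;m[350:]=0;m[:,:235]=0;m[:,460:]=0
cs,_=cv2.findContours(m,cv2.RETR_EXTERNAL,cv2.CHAIN_APPROX_NONE); k=max(cs,key=cv2.contourArea)[:,0,:]
print(k.min(0),k.max(0))
L=np.array([q for q in k if q[0]<275 and 220<q[1]<315]); B=np.array([q for q in k if q[1]>300 and 280<q[0]<435])
T=np.array([q for q in k if q[1]<215 and 270<q[0]<365])
W={}
for n,e in(("L",L),("B",B),("T",T)):
    w=np.array([cast(c,q,.04 )[:2] for q in e]).astype(np.float32)
    f=cv2.fitLine(w,cv2.DIST_HUBER,0,1e-3,1e-3).ravel(); W[n]=f; print(n,len(e),f.round(4), np.degrees(np.arctan2(f[1],f[0])).round(2))
# dark wheel blob
wm=(hsv[...,1]<90)&(v<110); 
for a,ce,b,_ in blobs(wm[:, :],100): print("dark",a,ce,b) if ce[1]>150 else 0
rm=cv2.inRange(hsv,(0,120,60),(9,255,255))>0
for a,ce,b,_ in blobs(rm,150): print("red",a,ce,b)
big=cv2.resize(p[180:340,180:520],None,fx=2.3,fy=2.3,interpolation=cv2.INTER_CUBIC); cv2.imwrite("pics/crop.png",big[:,:,::-1])
E
```

```text
brass 1080 [491.6, 254.7] [473, 237, 39, 37] ((492.0, 255.0), (36.0, 38.0), 90.0)
brass 128 [301.6, 250.9] [289, 240, 24, 21] ((301.01556396484375, 249.48336791992188), (27.676816940307617, 7.158583641052246), 43.15238952636719)
brass 86 [348.1, 252.7] [342, 249, 13, 9] ((347.82000732421875, 252.739990234375), (7.9195966720581055, 11.596552848815918), 81.8698959350586)
[258 182] [459 326]
L 94 [0.996  0.0895 0.5536 0.1278] 5.13
B 154 [ 0.0867 -0.9962  0.457  -0.058 ] -85.03
T 94 [ 0.0872 -0.9962  0.6904  0.0169] -85.0
dark 3261 [396.9, 229.1] [370, 182, 61, 89]
dark 1240 [310.2, 259.0] [281, 230, 57, 56]
dark 221 [361.1, 244.7] [348, 240, 26, 11]
```

View pics/crop.png

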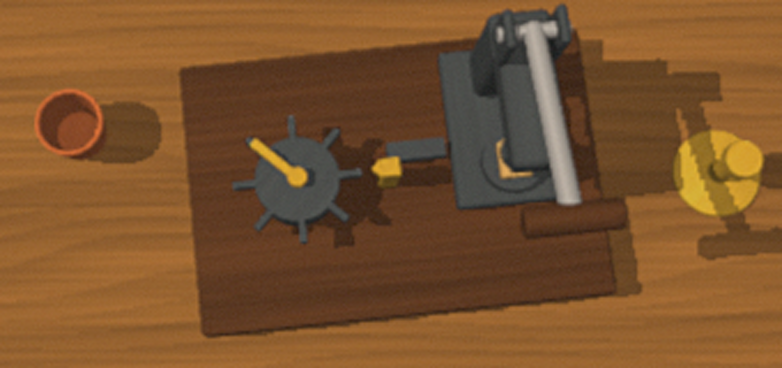

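Run:
```python
from h import *
y=np.radians(5.0);X=np.array([np.cos(y),np.sin(y)]);Y=np.array([-np.sin(y),np.cos(y)])
L=np.array([.5536,.1278]);B=np.array([.457,-.058]);T=np.array([.6904,.0169])
print("depth",(T-B)@X)
o=X*((B@X+T@X)/2)+Y*(L@Y-.18); print("origin",o)
c=capture("top")
P=lambda a,b:o+X*a+Y*b
pr=lambda q:((np.array(q[:2])-o)@X*1e3).round(1).tolist().__repr__()+","+str(((np.array(q[:2])-o)@Y*1e3).round(1))
print("wheel from tabs",pr(cast(c,(309.5,257.8),.087)),"hub",pr(cast(c,(309.6,256.3),.097)),"post",pr(cast(c,(348.3,253.5),.095)))
print("grip",pr(cast(c,(180+575/2.3,180+213/2.3),.263)))
print("cup",pr(cast(c,(210,233),.055)),cast(c,(210,233),.055),"candle",pr(cast(c,(492,255),.01)))
for n,a,b in(("start flick",-30,130),("wheel",0,85),("grip",-77,-100)): print(n,P(a,b))
```

```text
depth 0.239039807666413
origin [ 0.576355   -0.05089677]
wheel from tabs 1.0,85.6 hub 2.2,85.1 post 0.2,11.2
grip -72.0,-98.0
cup 77.3,278.5 [0.6291134  0.23329658 0.055     ] candle -19.3,-292.6
start flick [-40.6397325 126.8397417]
wheel [-6.83188314 84.62565257]
grip [ -67.41506248 -106.38135877]
```

```bash
python3 -m inch '[{"travel":[0,0,-0.4],"delta_rot":[0,0,0],"jaw":0},{"travel":[0,0,-0.4],"delta_rot":[0,0,0],"jaw":0},{"travel":[0,0,-0.4],"delta_rot":[0,0,0],"jaw":0},{"travel":[0,0,-0.4],"delta_rot":[0,0,0],"jaw":0},{"travel":[0.65,-0.7,-0.4],"delta_rot":[0,0,-0.427],"jaw":0},{"travel":[0.65,-0.7,-0.4],"delta_rot":[0,0,-0.427],"jaw":0},{"travel":[0.65,-0.7,-0.4],"delta_rot":[0,0,-0.427],"jaw":0},{"travel":[0.65,-0.7,-0.4],"delta_rot":[0,0,-0.427],"jaw":0},{"travel":[0.65,-0.7,-0.4],"delta_rot":[0,0,-0.427],"jaw":0},{"travel":[0.65,-0.7,-0.4],"delta_rot":[0,0,-0.427],"jaw":0},{"travel":[0.65,-0.7,-0.4],"delta_rot":[0,0,-0.427],"jaw":0},{"travel":[0.65,-0.7,-0.4],"delta_rot":[0,0,-0.427],"jaw":0},{"travel":[0.65,-0.7,-0.4],"delta_rot":[0,0,-0.427],"jaw":0},{"travel":[0.65,-0.7,-0.4],"delta_rot":[0,0,-0.427],"jaw":0},{"travel":[0.65,-0.7,-0.4],"delta_rot":[0,0,-0.427],"jaw":0},{"travel":[0.65,-0.7,-0.4],"delta_rot":[0,0,-0.427],"jaw":0},{"travel":[0.65,-0.7,-0.4],"delta_rot":[0,0,-0.427],"jaw":0}]'
cat >> h.py <<'E'
o=np.array([.576355,-.050897]);yw=np.radians(5.0);X=np.array([np.cos(yw),np.sin(yw)]);Y=np.array([-X[1],X[0]])
def togo(a,b,z):
    "travel fractions from here to press point a,b (mm) at height z (mm)"
    from scipy.spatial.transform import Rotation as Ro
    s=read_state();R=Ro.from_euler("xyz",s["ee_rot"]).as_matrix()
    e=np.array(s["eef_pos"]);d=np.r_[o+X*a/1e3+Y*b/1e3,z/1e3]-e
    print("press mm",((e[:2]-o)@X*1e3).round(1),((e[:2]-o)@Y*1e3).round(1),(e[2]*1e3).round(1),"F",np.round(s["contact_force"],1),"t",s["time_s"])
    T=np.c_[Y*1.,X*1.];T=np.c_[np.r_[Y,0],np.r_[X,0],[0,0,-1]]
    r=Ro.from_matrix(R.T@T).as_rotvec()/np.pi
    print("travel",(R.T@d/.4).round(4),"rot",r.round(4))
E
python3 -c "
from h import *
togo(-30,140.5,140)"
```

```text
time_s: 1.9
eef_pos: [0.3615, -0.2719, 0.391]
ee_rot: [-3.141, -0.001, 1.654]
contact_force: [-0.1, 0.6, -0.3]
gripper_width: -0.001
finger_force: 0.0
press mm -233.3 -201.4 391.0 F [-0.1  0.6 -0.3] t 1.9
travel [0.8566 0.5048 0.6279] rot [-0.0001 -0.0002 -0.0013]
```

```bash
python3 -m inch '[{"travel":[0.857,0.505,0],"delta_rot":[0,0,-0.001],"jaw":0},{"travel":[0.857,0.505,0],"delta_rot":[0,0,-0.001],"jaw":0},{"travel":[0.857,0.505,0],"delta_rot":[0,0,-0.001],"jaw":0},{"travel":[0.857,0.505,0],"delta_rot":[0,0,-0.001],"jaw":0},{"travel":[0.857,0.505,0],"delta_rot":[0,0,-0.001],"jaw":0},{"travel":[0.857,0.505,0],"delta_rot":[0,0,-0.001],"jaw":0},{"travel":[0.857,0.505,0],"delta_rot":[0,0,-0.001],"jaw":0},{"travel":[0.857,0.505,0],"delta_rot":[0,0,-0.001],"jaw":0},{"travel":[0.857,0.505,0],"delta_rot":[0,0,-0.001],"jaw":0},{"travel":[0.857,0.505,0.3],"delta_rot":[0,0,-0.001],"jaw":0},{"travel":[0.857,0.505,0.63],"delta_rot":[0,0,-0.001],"jaw":0},{"travel":[0.857,0.505,0.63],"delta_rot":[0,0,-0.001],"jaw":0},{"travel":[0.857,0.505,0.63],"delta_rot":[0,0,-0.001],"jaw":0},{"travel":[0.857,0.505,0.63],"delta_rot":[0,0,-0.001],"jaw":0},{"travel":[0.857,0.505,0.63],"delta_rot":[0,0,-0.001],"jaw":0},{"travel":[0.857,0.505,0.63],"delta_rot":[0,0,-0.001],"jaw":0},{"travel":[0.857,0.505,0.63],"delta_rot":[0,0,-0.001],"jaw":0}]'
python3 -c "
from h import *
togo(-30,140.5,75)
c=capture('top');cv2.imwrite('pics/t2.png',cv2.resize(c['pixels'][150:350,200:480],None,fx=2.5,fy=2.5)[:,:,::-1])
c=capture('wrist');cv2.imwrite('pics/w2.png',c['pixels'][:,:,::-1])"
```

```text
time_s: 3.6
eef_pos: [0.5363, 0.0883, 0.1423]
ee_rot: [3.136, -0.0, 1.659]
contact_force: [0.1, -0.5, 0.7]
gripper_width: 0.0
finger_force: 0.0
press mm -27.8 142.2 142.3 F [ 0.1 -0.5  0.7] t 3.6
travel [-0.0043 -0.0065  0.1682] rot [ 0.0017 -0.0001  0.0004]
```

View pics/w2.png

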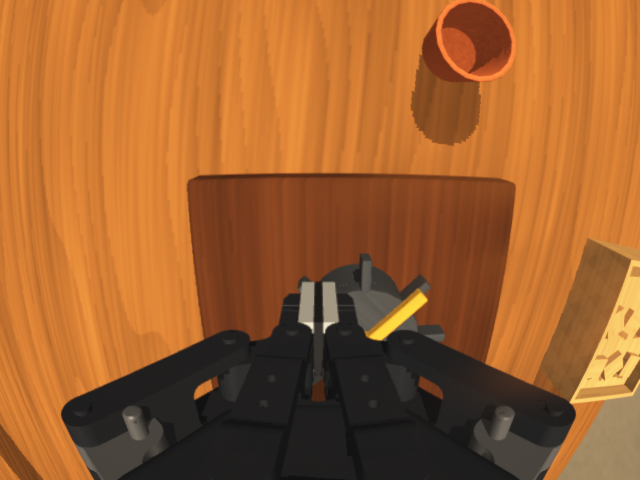

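The wrist view shows the shut fingertips (about 320,300) beside the wheel with the +y tab at (365,270), well clear of the cup at (475,40).

```bash
python3 -m inch '[{"travel":[-0.003,-0.006,0.05],"delta_rot":[0.0015,0,0],"jaw":0},{"travel":[-0.003,-0.006,0.1],"delta_rot":[0.0015,0,0],"jaw":0},{"travel":[-0.003,-0.006,0.14],"delta_rot":[0.0015,0,0],"jaw":0},{"travel":[-0.003,-0.006,0.17],"delta_rot":[0.0015,0,0],"jaw":0},{"travel":[-0.003,-0.006,0.17],"delta_rot":[0.0015,0,0],"jaw":0},{"travel":[-0.003,-0.006,0.17],"delta_rot":[0.0015,0,0],"jaw":0}]'
python3 -c "
from h import *
togo(30,140.5,75)
c=capture('wrist');cv2.imwrite('pics/w3.png',c['pixels'][:,:,::-1])"
```

```text
time_s: 4.3
eef_pos: [0.5319, 0.0869, 0.0718]
ee_rot: [-3.138, -0.0, 1.661]
contact_force: [0.1, 0.8, 0.3]
gripper_width: -0.003
finger_force: 0.0
press mm -32.3 141.1 71.8 F [0.1 0.8 0.3] t 4.3
travel [-0.002   0.1557 -0.0087] rot [-0.0013 -0.0001  0.0008]
```

View pics/w3.png

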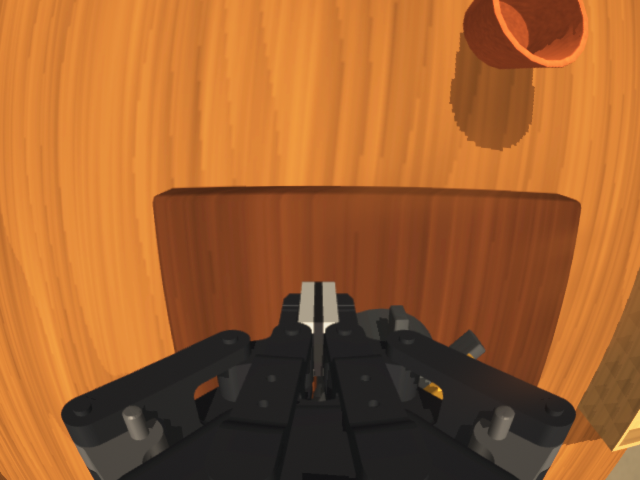

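The fingertips (320,300) now sit beside the wheel, before the +y tab at (398,318). Next is the flick, followed by a lift.

```bash
python3 -m inch '[{"travel":[0,0.01,0],"delta_rot":[0,0,0],"jaw":0},{"travel":[0,0.02,0],"delta_rot":[0,0,0],"jaw":0},{"travel":[0,0.03,0],"delta_rot":[0,0,0],"jaw":0},{"travel":[0,0.04,0],"delta_rot":[0,0,0],"jaw":0},{"travel":[0,0.05,0],"delta_rot":[0,0,0],"jaw":0},{"travel":[0,0.06,0],"delta_rot":[0,0,0],"jaw":0},{"travel":[0,0.07,0],"delta_rot":[0,0,0],"jaw":0},{"travel":[0,0.08,0],"delta_rot":[0,0,0],"jaw":0},{"travel":[0,0.09,0],"delta_rot":[0,0,0],"jaw":0},{"travel":[0,0.1,0],"delta_rot":[0,0,0],"jaw":0},{"travel":[0,0.11,0],"delta_rot":[0,0,0],"jaw":0},{"travel":[0,0.12,0],"delta_rot":[0,0,0],"jaw":0},{"travel":[0,0.13,0],"delta_rot":[0,0,0],"jaw":0},{"travel":[0,0.14,0],"delta_rot":[0,0,0],"jaw":0},{"travel":[0,0.15,0],"delta_rot":[0,0,0],"jaw":0},{"travel":[0,0.153,0],"delta_rot":[0,0,0],"jaw":0},{"travel":[0,0.153,0],"delta_rot":[0,0,0],"jaw":0}]'
python3 -m inch '[{"travel":[0,0,-0.07],"delta_rot":[0,0,0],"jaw":0},{"travel":[0,0,-0.15],"delta_rot":[0,0,0],"jaw":0},{"travel":[0,0,-0.15],"delta_rot":[0,0,0],"jaw":0},{"travel":[0,0,-0.15],"delta_rot":[0,0,0],"jaw":0}]'
python3 -c "
from h import *
togo(-31,140.5,72)
c=capture('scene');cv2.imwrite('pics/s4.png',cv2.resize(c['pixels'][200:340,170:400],None,fx=3,fy=3)[:,:,::-1])"
```

```text
time_s: 6.05
eef_pos: [0.5926, 0.0922, 0.071]
ee_rot: [-3.137, -0.0, 1.66]
contact_force: [0.0, 0.9, -0.0]
gripper_width: -0.001
finger_force: 0.0
time_s: 6.45
eef_pos: [0.5932, 0.0923, 0.132]
ee_rot: [-3.139, 0.0, 1.66]
contact_force: [0.8, -0.6, -0.4]
gripper_width: 0.001
finger_force: 0.0
press mm 29.3 141.2 132.0 F [ 0.8 -0.6 -0.4] t 6.45
travel [-0.0013 -0.1503  0.1505] rot [-0.0008  0.0001  0.0008]
```

View pics/s4.png

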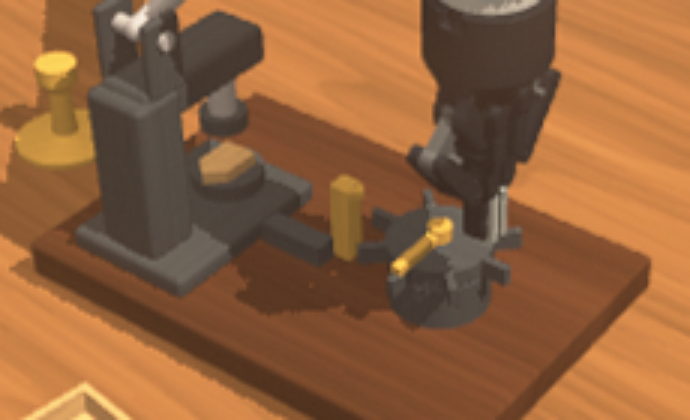

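The bar (hub 440,232 → tip 400,268 in the crop) now points along +x, so exactly one click has been made and two remain. I'll repeat the same cycle.

```bash
python3 -m inch '[{"travel":[-0.001,-0.08,0],"delta_rot":[0,0,0],"jaw":0},{"travel":[-0.001,-0.15,0],"delta_rot":[0,0,0],"jaw":0},{"travel":[-0.001,-0.15,0],"delta_rot":[0,0,0],"jaw":0},{"travel":[-0.001,-0.15,0.05],"delta_rot":[0,0,0],"jaw":0},{"travel":[-0.001,-0.15,0.1],"delta_rot":[0,0,0],"jaw":0},{"travel":[-0.001,-0.15,0.15],"delta_rot":[0,0,0],"jaw":0},{"travel":[-0.001,-0.15,0.15],"delta_rot":[0,0,0],"jaw":0},{"travel":[-0.001,-0.15,0.15],"delta_rot":[0,0,0],"jaw":0}]'
python3 -m inch '[{"travel":[0,0.01,0],"delta_rot":[0,0,0],"jaw":0},{"travel":[0,0.02,0],"delta_rot":[0,0,0],"jaw":0},{"travel":[0,0.03,0],"delta_rot":[0,0,0],"jaw":0},{"travel":[0,0.04,0],"delta_rot":[0,0,0],"jaw":0},{"travel":[0,0.05,0],"delta_rot":[0,0,0],"jaw":0},{"travel":[0,0.06,0],"delta_rot":[0,0,0],"jaw":0},{"travel":[0,0.07,0],"delta_rot":[0,0,0],"jaw":0},{"travel":[0,0.08,0],"delta_rot":[0,0,0],"jaw":0},{"travel":[0,0.09,0],"delta_rot":[0,0,0],"jaw":0},{"travel":[0,0.1,0],"delta_rot":[0,0,0],"jaw":0},{"travel":[0,0.11,0],"delta_rot":[0,0,0],"jaw":0},{"travel":[0,0.12,0],"delta_rot":[0,0,0],"jaw":0},{"travel":[0,0.13,0],"delta_rot":[0,0,0],"jaw":0},{"travel":[0,0.14,0],"delta_rot":[0,0,0],"jaw":0},{"travel":[0,0.15,0],"delta_rot":[0,0,0],"jaw":0},{"travel":[0,0.153,0],"delta_rot":[0,0,0],"jaw":0},{"travel":[0,0.153,0],"delta_rot":[0,0,0],"jaw":0}]'
python3 -m inch '[{"travel":[0,0,-0.07],"delta_rot":[0,0,0],"jaw":0},{"travel":[0,0,-0.15],"delta_rot":[0,0,0],"jaw":0},{"travel":[0,0,-0.15],"delta_rot":[0,0,0],"jaw":0},{"travel":[0,0,-0.15],"delta_rot":[0,0,0],"jaw":0}]'
python3 -c "
from h import *
togo(-31,140.5,72)
c=capture('scene');cv2.imwrite('pics/s5.png',cv2.resize(c['pixels'][200:340,170:400],None,fx=3,fy=3)[:,:,::-1])"
```

```text
time_s: 7.3
eef_pos: [0.5322, 0.0863, 0.0705]
ee_rot: [-3.135, -0.0, 1.66]
contact_force: [-0.3, 0.4, 0.8]
gripper_width: 0.003
finger_force: 0.0
time_s: 9.0
eef_pos: [0.5938, 0.0919, 0.071]
ee_rot: [-3.137, -0.0, 1.66]
contact_force: [0.1, 0.3, -0.1]
gripper_width: 0.003
finger_force: 0.0
time_s: 9.4
eef_pos: [0.5945, 0.092, 0.132]
ee_rot: [-3.139, 0.0, 1.661]
contact_force: [0.1, -0.4, 0.4]
gripper_width: 0.002
finger_force: 0.0
press mm 30.5 140.8 132.0 F [ 0.1 -0.4  0.4] t 9.4
travel [-0.0003 -0.1534  0.1505] rot [-0.0008  0.0001  0.0008]
```

View pics/s5.png

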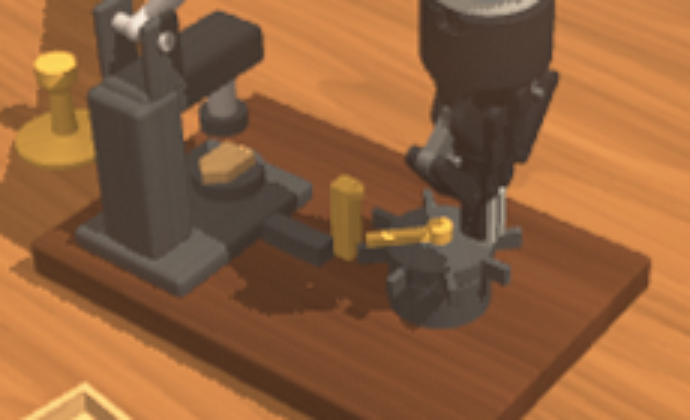

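The bar now points left, hub (440,232) → tip (367,238). The stand's -y edge direction is up-left, so one click should remain. I'll check that numerically before the last flick.

```bash
cat >> h.py <<'E'
def bar(c):
    R=np.array(c["R"]);t=np.array(c["t"])
    def pj(a,b,z):
        q=R@np.r_[o+X*a/1e3+Y*b/1e3,z/1e3]+t; return (c["fx"]*q[0]/q[2]+c["cx"],c["fy"]*q[1]/q[2]+c["cy"])
    h=pj(0,85,96); m=cv2.inRange(cv2.cvtColor(c["pixels"],cv2.COLOR_RGB2HSV),(18,130,110),(34,255,255))
    pts=[]
    for v,u in np.argwhere(m>0):
        w=cast(c,(u,v),.095)[:2]-o; a,b=w@X*1e3,w@Y*1e3-85
        if 14<np.hypot(a,b)<48: pts.append((a,b))
    pts=np.array(pts); mm=pts.mean(0); print("bar n",len(pts),"deg short of post (clockwise to go)",np.degrees(np.arctan2(mm[0],-mm[1])).round(1))
E
python3 -c "
from h import *
bar(capture('scene'));bar(capture('top'))"
```

```text
bar n 69 deg short of post (clockwise to go) 49.9h.py:29: RuntimeWarning: Mean of empty slice.
  pts=np.array(pts); mm=pts.mean(0); print("bar n",len(pts),"deg short of post (clockwise to go)",np.degrees(np.arctan2(mm[0],-mm[1])).round(1))
  ret = ret.dtype.type(ret / rcount)
Traceback (most recent call last):
  File "h.py", line 29, in bar
    pts=np.array(pts); mm=pts.mean(0); print("bar n",len(pts),"deg short of post (clockwise to go)",np.degrees(np.arctan2(mm[0],-mm[1])).round(1))
                                                                                                                          ~~^^^
IndexError: invalid index to scalar variable.
```

The scene camera gives about 45° still to go, which is one more click (the arm hides the bar from the top camera).

```bash
python3 -m inch '[{"travel":[0,-0.08,0],"delta_rot":[0,0,0],"jaw":0},{"travel":[0,-0.153,0],"delta_rot":[0,0,0],"jaw":0},{"travel":[0,-0.153,0],"delta_rot":[0,0,0],"jaw":0},{"travel":[0,-0.153,0.05],"delta_rot":[0,0,0],"jaw":0},{"travel":[0,-0.153,0.1],"delta_rot":[0,0,0],"jaw":0},{"travel":[0,-0.153,0.15],"delta_rot":[0,0,0],"jaw":0},{"travel":[0,-0.153,0.15],"delta_rot":[0,0,0],"jaw":0},{"travel":[0,-0.153,0.15],"delta_rot":[0,0,0],"jaw":0}]'
python3 -m inch '[{"travel":[0,0.01,0],"delta_rot":[0,0,0],"jaw":0},{"travel":[0,0.02,0],"delta_rot":[0,0,0],"jaw":0},{"travel":[0,0.03,0],"delta_rot":[0,0,0],"jaw":0},{"travel":[0,0.04,0],"delta_rot":[0,0,0],"jaw":0},{"travel":[0,0.05,0],"delta_rot":[0,0,0],"jaw":0},{"travel":[0,0.06,0],"delta_rot":[0,0,0],"jaw":0},{"travel":[0,0.07,0],"delta_rot":[0,0,0],"jaw":0},{"travel":[0,0.08,0],"delta_rot":[0,0,0],"jaw":0},{"travel":[0,0.09,0],"delta_rot":[0,0,0],"jaw":0},{"travel":[0,0.1,0],"delta_rot":[0,0,0],"jaw":0},{"travel":[0,0.11,0],"delta_rot":[0,0,0],"jaw":0},{"travel":[0,0.12,0],"delta_rot":[0,0,0],"jaw":0},{"travel":[0,0.13,0],"delta_rot":[0,0,0],"jaw":0},{"travel":[0,0.14,0],"delta_rot":[0,0,0],"jaw":0},{"travel":[0,0.15,0],"delta_rot":[0,0,0],"jaw":0},{"travel":[0,0.153,0],"delta_rot":[0,0,0],"jaw":0},{"travel":[0,0.153,0],"delta_rot":[0,0,0],"jaw":0}]'
python3 -m inch '[{"travel":[0,0,-0.1],"delta_rot":[0,0,0],"jaw":0},{"travel":[0,0,-0.2],"delta_rot":[0,0,0],"jaw":0},{"travel":[0,0,-0.3],"delta_rot":[0,0,0],"jaw":0},{"travel":[0,0,-0.4],"delta_rot":[0,0,0],"jaw":0},{"travel":[0,0,-0.5],"delta_rot":[0,0,0],"jaw":0},{"travel":[0,0,-0.6],"delta_rot":[0,0,0],"jaw":0},{"travel":[0,0,-0.6],"delta_rot":[0,0,0],"jaw":0},{"travel":[0,0,-0.6],"delta_rot":[0,0,0],"jaw":0}]'
python3 -c "
from h import *
togo(-76,-100,280)
c=capture('scene');cv2.imwrite('pics/s6.png',cv2.resize(c['pixels'][130:340,170:400],None,fx=2.8,fy=2.8)[:,:,::-1]);bar(c)"
```

```text
time_s: 10.35
eef_pos: [0.5324, 0.0864, 0.0707]
ee_rot: [-3.135, -0.0, 1.66]
contact_force: [-0.1, 2.1, -0.5]
gripper_width: 0.001
finger_force: 0.0
time_s: 12.05
eef_pos: [0.5938, 0.0919, 0.071]
ee_rot: [-3.137, -0.0, 1.66]
contact_force: [-0.0, -0.4, 0.4]
gripper_width: 0.003
finger_force: 0.0
time_s: 12.85
eef_pos: [0.5951, 0.0922, 0.3123]
ee_rot: [-3.14, 0.0, 1.661]
contact_force: [0.4, 0.8, -0.2]
gripper_width: 0.0
finger_force: 0.0
press mm 31.1 140.9 312.3 F [ 0.4  0.8 -0.2] t 12.85
travel [-0.6016 -0.2693  0.0817] rot [-0.0006  0.0001  0.0008]
bar n 53 deg short of post (clockwise to go) -0.2
```

View pics/s6.png

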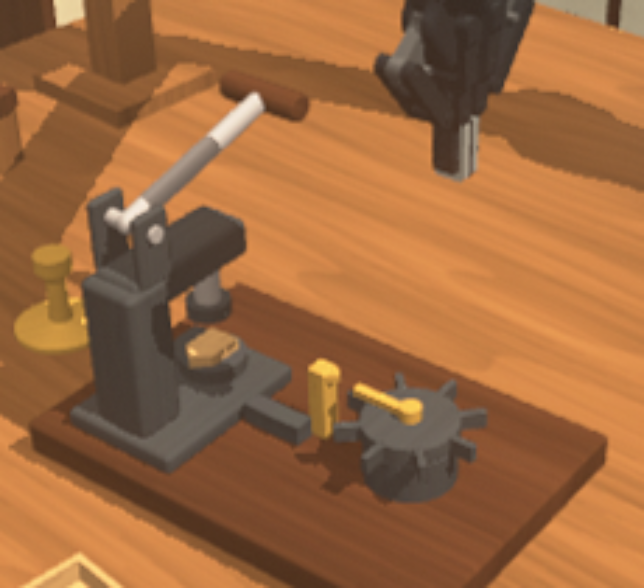

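The bar (hub 412,408 → tip 356,390) points at the post (322,375) and measures -0.2°. The lever is still up, so I'll move above the handle.

```bash
python3 -m inch '[{"travel":[-0.6,-0.27,0],"delta_rot":[0,0,0],"jaw":0},{"travel":[-0.6,-0.27,0],"delta_rot":[0,0,0],"jaw":0},{"travel":[-0.6,-0.27,0],"delta_rot":[0,0,0],"jaw":0},{"travel":[-0.6,-0.27,0],"delta_rot":[0,0,0],"jaw":0},{"travel":[-0.6,-0.27,0],"delta_rot":[0,0,0],"jaw":0},{"travel":[-0.6,-0.27,0],"delta_rot":[0,0,0],"jaw":0},{"travel":[-0.6,-0.27,0],"delta_rot":[0,0,0],"jaw":0},{"travel":[-0.6,-0.27,0],"delta_rot":[0,0,0],"jaw":0},{"travel":[-0.6,-0.27,0.07],"delta_rot":[0,0,0],"jaw":0},{"travel":[-0.6,-0.27,0.07],"delta_rot":[0,0,0],"jaw":0},{"travel":[-0.6,-0.27,0.07],"delta_rot":[0,0,0],"jaw":0}]'
python3 -c "
from h import *
togo(-76,-100,189)
c=capture('scene');bar(c);cv2.imwrite('pics/s7.png',cv2.resize(c['pixels'][90:290,170:400],None,fx=2.8,fy=2.8)[:,:,::-1])"
```

```text
time_s: 14.0
eef_pos: [0.5086, -0.1541, 0.2829]
ee_rot: [-3.135, -0.002, 1.665]
contact_force: [0.5, 0.8, 1.0]
gripper_width: 0.0
finger_force: 0.0
press mm -76.5 -96.9 282.9 F [0.5 0.8 1. ] t 14.0
travel [-0.0081  0.0027  0.2347] rot [-0.002  -0.0006  0.0022]
bar n 53 deg short of post (clockwise to go) 0.0
```

View pics/s7.png

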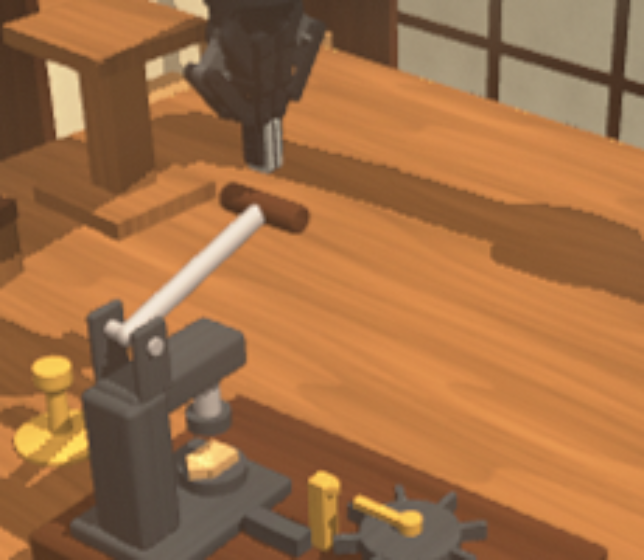

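The fingertips (263,165) are centred above the handle (264,207). Now to push it down in small steps.

```bash
python3 -m inch '[{"travel":[0,0,0.02],"delta_rot":[0,0,0],"jaw":0},{"travel":[0,0,0.04],"delta_rot":[0,0,0],"jaw":0},{"travel":[0,0,0.055],"delta_rot":[0,0,0],"jaw":0},{"travel":[0,0,0.07],"delta_rot":[0,0,0],"jaw":0},{"travel":[0,0,0.085],"delta_rot":[0,0,0],"jaw":0},{"travel":[0,0,0.1],"delta_rot":[0,0,0],"jaw":0},{"travel":[0,0,0.115],"delta_rot":[0,0,0],"jaw":0},{"travel":[0,0,0.13],"delta_rot":[0,0,0],"jaw":0},{"travel":[0,0,0.145],"delta_rot":[0,0,0],"jaw":0},{"travel":[0,0,0.16],"delta_rot":[0,0,0],"jaw":0},{"travel":[0,0,0.175],"delta_rot":[0,0,0],"jaw":0},{"travel":[0,0,0.19],"delta_rot":[0,0,0],"jaw":0},{"travel":[0,0,0.2],"delta_rot":[0,0,0],"jaw":0},{"travel":[0,0,0.21],"delta_rot":[0,0,0],"jaw":0},{"travel":[0,0,0.22],"delta_rot":[0,0,0],"jaw":0},{"travel":[0,0,0.23],"delta_rot":[0,0,0],"jaw":0},{"travel":[0,0,0.23],"delta_rot":[0,0,0],"jaw":0},{"travel":[0,0,0.23],"delta_rot":[0,0,0],"jaw":0}]'
python3 -c "
from h import *
togo(-76,-100,187)
c=capture('scene');bar(c);cv2.imwrite('pics/s8.png',cv2.resize(c['pixels'][90:290,170:400],None,fx=2.8,fy=2.8)[:,:,::-1])"
```

```text
time_s: 15.85
eef_pos: [0.5096, -0.1568, 0.1923]
ee_rot: [-3.14, 0.001, 1.661]
contact_force: [1.8, -0.2, 5.2]
gripper_width: 0.001
finger_force: 2.4
press mm -75.8 -99.7 192.3 F [ 1.8 -0.2  5.2] t 15.85
travel [-0.0007 -0.0006  0.0132] rot [-0.0005  0.0002  0.0009]
bar n 51 deg short of post (clockwise to go) -0.1
```

View pics/s8.png

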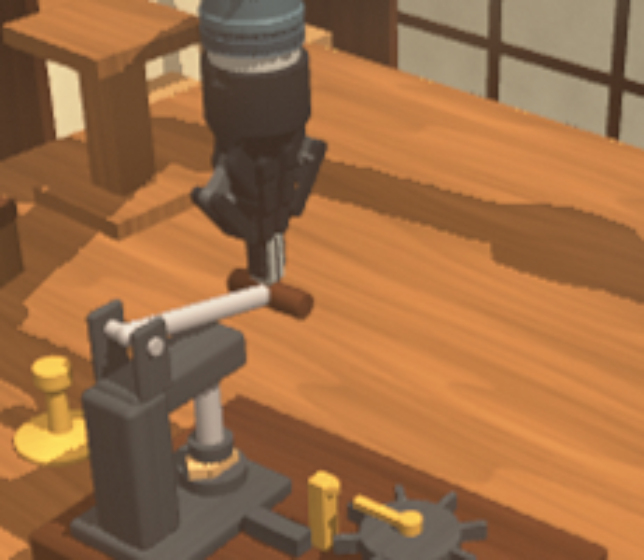

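The handle is down about 71 of 74 mm, held with 5 N, and the ram is on the die. I'll go to the stop, come back up gently and back off.

```bash
python3 -m inch '[{"travel":[0,0,0.005],"delta_rot":[0,0,0],"jaw":0},{"travel":[0,0,0.01],"delta_rot":[0,0,0],"jaw":0},{"travel":[0,0,0.012],"delta_rot":[0,0,0],"jaw":0},{"travel":[0,0,0.012],"delta_rot":[0,0,0],"jaw":0},{"travel":[0,0,0.012],"delta_rot":[0,0,0],"jaw":0}]'
python3 -m inch '[{"travel":[0,0,-0.015],"delta_rot":[0,0,0],"jaw":0},{"travel":[0,0,-0.03],"delta_rot":[0,0,0],"jaw":0},{"travel":[0,0,-0.045],"delta_rot":[0,0,0],"jaw":0},{"travel":[0,0,-0.06],"delta_rot":[0,0,0],"jaw":0},{"travel":[0,0,-0.075],"delta_rot":[0,0,0],"jaw":0},{"travel":[0,0,-0.09],"delta_rot":[0,0,0],"jaw":0},{"travel":[0,0,-0.105],"delta_rot":[0,0,0],"jaw":0},{"travel":[0,0,-0.12],"delta_rot":[0,0,0],"jaw":0},{"travel":[0,0,-0.135],"delta_rot":[0,0,0],"jaw":0},{"travel":[0,0,-0.15],"delta_rot":[0,0,0],"jaw":0},{"travel":[0,0,-0.165],"delta_rot":[0,0,0],"jaw":0},{"travel":[0,0,-0.18],"delta_rot":[0,0,0],"jaw":0},{"travel":[0,0,-0.2],"delta_rot":[0,0,0],"jaw":0},{"travel":[0,0,-0.25],"delta_rot":[0,0,0],"jaw":0},{"travel":[0,0,-0.35],"delta_rot":[0,0,0],"jaw":0},{"travel":[0,0,-0.4],"delta_rot":[0,0,0],"jaw":0},{"travel":[0,0,-0.4],"delta_rot":[0,0,0],"jaw":0},{"travel":[0,0,-0.4],"delta_rot":[0,0,0],"jaw":0}]'
python3 -c "
from h import *
togo(-76,-100,187)
c=capture('scene');bar(c);cv2.imwrite('pics/s9.png',c['pixels'][:,:,::-1])"
```

```text
time_s: 16.4
eef_pos: [0.5102, -0.1568, 0.1887]
ee_rot: [-3.141, 0.001, 1.661]
contact_force: [2.5, -0.6, 9.1]
gripper_width: 0.0
finger_force: 4.3
time_s: 18.2
eef_pos: [0.5082, -0.1568, 0.3464]
ee_rot: [-3.136, -0.0, 1.66]
contact_force: [0.3, -0.1, -0.9]
gripper_width: 0.0
finger_force: 0.0
press mm -77.1 -99.6 346.4 F [ 0.3 -0.1 -0.9] t 18.2
travel [-0.0011  0.0051  0.3984] rot [-0.0019 -0.      0.0007]
bar n 49 deg short of post (clockwise to go) -0.2
```

View pics/s9.png

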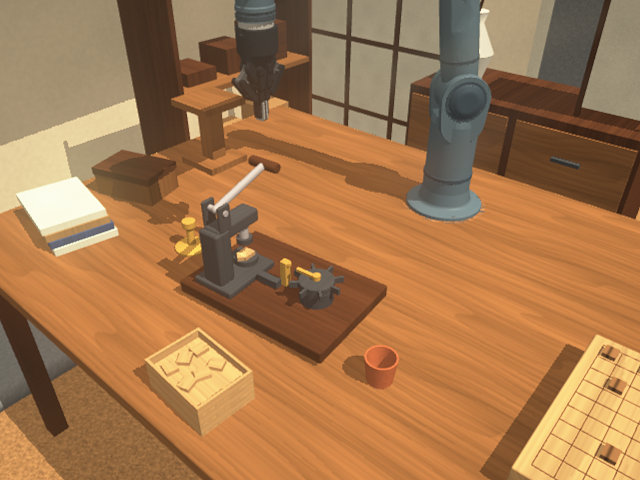

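The lever is back up with its handle at (264,163), as at the start. The bar is at the post, the cup (380,367) and candle (188,235) have not moved, and the robot is clear of everything.

```bash
python3 -c "
from bench import *
print(finish_job())"
```

```text
the job is handed in; nothing more can be done
None
```

The job is handed in: three clicks brought the bar to the post (within about 0.2° by camera), the lever was pushed to its stop and came back up, and the cup and candle holder stayed put; the hand-in call returned no verdict.

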